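Stack the keyed spacer and lens carrier on the microscope post

TASK

Fit the two keyed parts on the post of the accessory plate, the same way up as they lie: first the plain block spacer, fully home on the plate, then the lens carrier (the block with the round lens arm), fully home on the spacer. The post's key sits at an unknown angle: slip each part over the round nose, turn it by feel until it drops over the key, and set it right down. Let go of both and leave everything else on the bench where it is.

Things in the scene. Friction and masses are not known exactly. Their poses are not given: they have to be found in the camera images.
- post: Fixed dark steel plate, 150 (x) x 110 (y) x 10 mm, with an upright steel post in its middle. Origin: centre of the plate's underside, on the table, on the post's axis; z up. The post is round, 18 mm across, up to its tip at z = 74 mm; the top 7 mm taper to 10 mm across. A key runs through its lower part (see post_key), above which it is bare.
- post_key (a point): On the post's axis at z = 50 mm, level with the key's flat top. The key is a bar 12 mm wide, 30 mm long (6 mm proud on two opposite sides), upright from plate to here. Its direction is NOT given (this point's axes are the plate's): it lies within 0.65 rad either way of the plate's x axis. A part at a wrong angle stops here on its underside; within about 4 degrees it goes down.
- spacer: Loose aluminium block, 52 (x) x 40 (y) x 24 (z) mm, 0.07 to 0.14 kg, lying flat. Origin: centre of its underside. Through it along z go a 20.5 mm round bore and a keyway slot, 34 mm long (x) and 14.5 mm wide (y): the key must lie along its x axis, either way round. Grip it across y (40 mm, flat sides).
- carrier: Loose aluminium lens carrier, 0.07 to 0.14 kg, lying flat: a block 52 (x) x 40 (y) x 20 (z) mm with bore and keyway like the spacer's, and on its +x end a 5 mm thick arm, flush with the underside, to a 40 mm disc centred 58 mm from the origin. Origin: centre of the block's underside, on the bore's axis. Grip the block across y. The arm may point either way along the key.
- plain_ring: Bystander: plain aluminium ring with a round bore and no keyway, 48 mm across, 14 mm tall; not needed. Origin: centre of its underside.
- oil_bottle: Bystander: small amber bottle, 36 mm across, 75 mm tall. Origin: centre of its underside.
- petri_dish: Bystander: closed clear dish, 84 mm across, 16 mm tall. Origin: centre of its underside.
- slide_box: Bystander: grey plastic box, 75 x 100 x 32 mm. Origin: centre of its underside.
- lens_can: Bystander: black stepped lens canister, 38 mm across, 54 mm tall. Origin: centre of its underside.
- screwdriver: Bystander: black-handled screwdriver lying on the table, 140 mm long. Origin: centre of its underside.
- jar: Bystander: small glass jar, 48 mm across, 60 mm tall. Origin: centre of its underside.
- beaker: Bystander: small glass beaker, 68 mm across the rim, 70 mm tall. Origin: centre of its underside.

How it is judged:
By the outcome, as a careful person would: the job done as asked, in the order asked, and still so for the second after the job is handed in, with the robot touching nothing.
It also fails if it takes over 72 s, if anything falls off the work surface, if the arm or the gripper's body presses on something with over 40 N, if the wrist force passes 120 N, or if a joint passes its speed limit or range.

ROBOT

A 6-joint arm with a two-finger parallel gripper is mounted at the origin on the work surface. World frame = base frame: x ahead of the robot, y to its left, z up, the work surface at z = 0. Lengths are in m, angles in rad, forces in N, time in s.
With the tool pointing down it reaches from about 0.25 to 0.725 m from the base axis. Payload 4 kg.
Tool frame: the origin (TCP) lies midway between the tips of the shut fingers; the grasp point (between the pads) lies 19 mm behind it; z points along the fingers, y is the direction in which the jaws open and shut (so a half turn about z gives the same grasp; the last joint's range is limited). The gripper opens to 85 mm and grips with 20 to 120 N. Pads are 22 mm wide; open, the fingers measure 114 mm over their backs; the gripper's body (76 mm by 85 mm) begins 54 mm behind the grasp point. The pads swing forward as they close: fully open they stand 13 mm farther back than shut.
Start: joints at [1.336, 0.241, 0.005, 1.335, 0, 1.571], TCP at [0.116, 0.486, 0.231] pointing down, gripper open.
Joint ranges: [-2.72, 2.72], [-1.05, 1.87], [-1.09, 1.28], [-1.99, 2.15], [-1.42, 1.44], [-3.14, 3.14]. Speed limits (rad/s): [2.79, 2.79, 3.14, 3.14, 3.14, 3.14].

INTERFACE

Orientations are given as a unit quaternion [x, y, z, w].
In Python, from workcell import bot, eyes, job gives the robot as it stands.
- The arm moves only by the shell command python3 -m crank 'ROWS'. ROWS is a JSON object of lists of equal length, an entry for each row: "dr": the turn, a rotation vector about the tool's x, y, z in rad, a list of three; "travel": the shift along the tool's x, y, z in m, a list of three; "hand": the finger opening in m, from 0 to 0.0854. In form: {"dr": [[wx, wy, wz], ...], "travel": [[x, y, z], ...], "hand": [hand, ...]}. A call has 1 to 10 rows; each row is the pose to reach, as a shift and turn from the pose commanded when the call began, along the tool's axes at that moment; what a row does not reach only later rows make up. A row lasts 1/8 s, in which the tool goes at most 62.5 mm and 10.7 degrees, less where a joint would pass 70% of its speed; a pose out of reach is approached as far as the arm can. A call with a gripper value outside its range is refused whole. The fingers move at their own pace and stop on an object; the grip force is fixed at half the most. Time passes only in rows, so rows that repeat a pose let the fingers close. It gives the time, the measured TCP pose, the force and the opening at its end, in the units of the state.
- bot.get_obs(): the state, without advancing time (a new reading comes with each control period).
- eyes.camera(name): name is "side" or "top"; returns a dict with "color" (420x560x3 uint8, red, green, blue), "K" (3x3 intrinsics, pixels), "R" (3x3) and "t" (3): a world point X has camera coordinates R X + t. Camera axes: x right, y down, z forward; pixel columns grow to the right and rows downward; lengths in m; the calibration is good to about 2 mm. A picture is of the moment at which its call begins. There is no depth.
- job.job_done(): hands the job in, once; it reports no verdict.
The state is a dict: "clock": time; "joint_pos": joint angles; "joint_vel": joint speeds; "tau": joint torques, N m; "eef_pos": TCP position; "tool_rot": TCP orientation; "ft_force": force on the tool from outside, world axes, zero at the start; "ft_torque": the same for the moment, N m; "grip_width": finger opening in m.
Only numpy, scipy, OpenCV 4.12 (cv2) and the standard library are available. Lean on these libraries where they do the work, as an engineer would, in place of code of your own. Each camera call takes 0.05 s, during which the arm holds its last target.

## Working session

There is one attempt and no reset: what is moved stays moved. The work goes in short steps, Python scripts to look and compute and a shell command to move; the robot and the scene stay as the last step left them, time stands still between calls to the robot, and variables do not carry over. Pictures are saved under pics/ and viewed, and the job is handed in when it is done.

```bash
ls; mkdir -p pics
python3 - <<'E'
from workcell import bot,eyes
import cv2
o=bot.get_obs();print({k:(v if not hasattr(v,'tolist') else [round(float(a),4) for a in v]) for k,v in o.items()})
for n in("top","side"):
    c=eyes.camera(n);cv2.imwrite(f"pics/{n}0.png",c["color"][:,:,::-1]);print(n,c["K"].round(2).tolist(),c["R"].round(4).tolist(),c["t"].round(4).tolist())
E
```

```text
pics
{'clock': 0.0, 'joint_pos': [1.336, 0.2414, 0.0037, 1.3352, -0.0, 1.5708], 'joint_vel': [0.0013, 0.0011, 0.0022, 0.0, -0.0005, -0.0009], 'tau': [0.001, -37.2319, 25.2408, 0.0169, 0.0001, -0.0], 'eef_pos': [0.1162, 0.4857, 0.2304], 'tool_rot': [0.1171, 0.9931, -0.001, -0.0001], 'ft_force': [0.1827, -0.1905, 0.0937], 'ft_torque': [-0.0083, -0.077, 0.0308], 'grip_width': 0.08553237408967032}
top [[407.73, 0.0, 283.59], [0.0, 407.73, 214.0], [0.0, 0.0, 1.0]] [[-0.0168, -0.9998, -0.0059], [-0.986, 0.0175, -0.1656], [0.1657, 0.003, -0.9862]] [-0.0007, 0.5463, 1.0847]
side [[459.06, 0.0, 283.0], [0.0, 459.06, 198.37], [0.0, 0.0, 1.0]] [[0.9403, -0.3403, -0.0072], [-0.2368, -0.639, -0.7319], [0.2445, 0.6899, -0.6814]] [-0.5194, 0.1817, 1.4632]
```

View pics/top0.png

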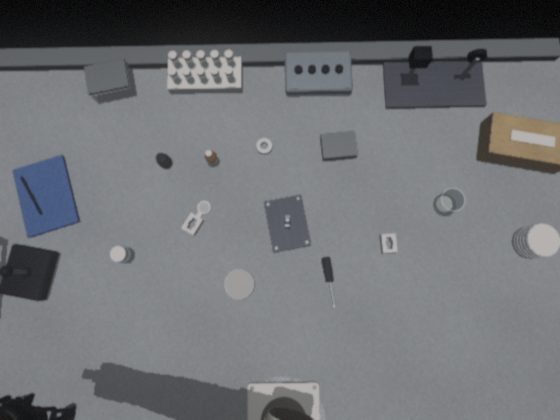

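View pics/side0.png

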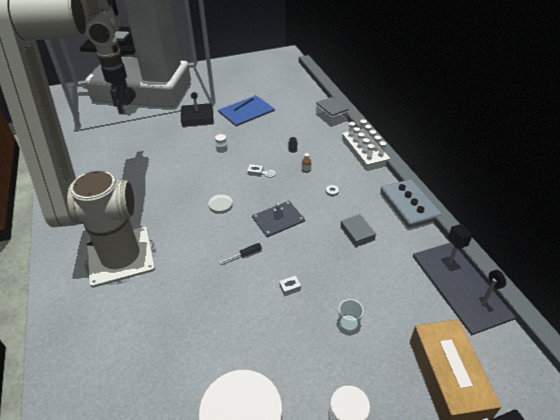

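Run:
```python
import cv2,numpy as np
a=cv2.imread("pics/top0.png");b=cv2.imread("pics/side0.png")
def cr(im,x,y,w,h,s):
    c=cv2.resize(im[y:y+h,x:x+w],None,fx=s,fy=s,interpolation=cv2.INTER_CUBIC)
    return c
t1=cr(a,172,192,50,50,8);t2=cr(a,365,220,50,50,8)
cv2.imwrite("pics/c1.png",np.hstack([t1,t2]))
cv2.imwrite("pics/c2.png",cr(a,255,185,64,74,8))
cv2.imwrite("pics/c3.png",np.vstack([cr(b,240,155,50,36,8),cr(b,265,268,50,36,8)]))
cv2.imwrite("pics/c4.png",cr(b,245,190,70,56,8))
```

```text
(no output)
```

View pics/c1.png

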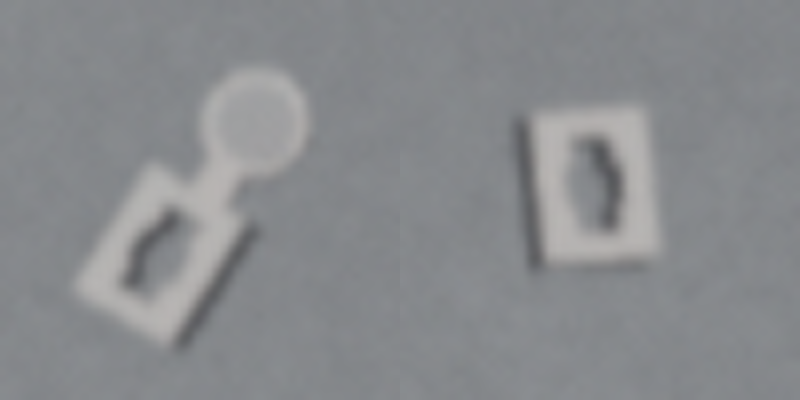

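View pics/c2.png

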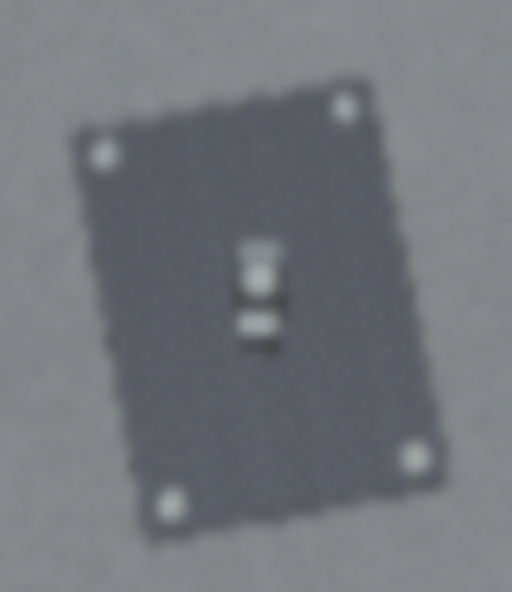

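View pics/c3.png

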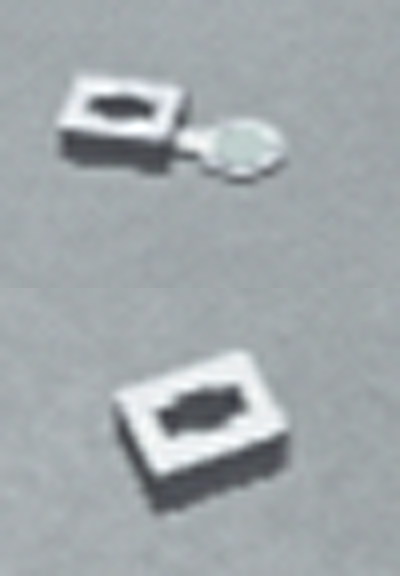

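View pics/c4.png

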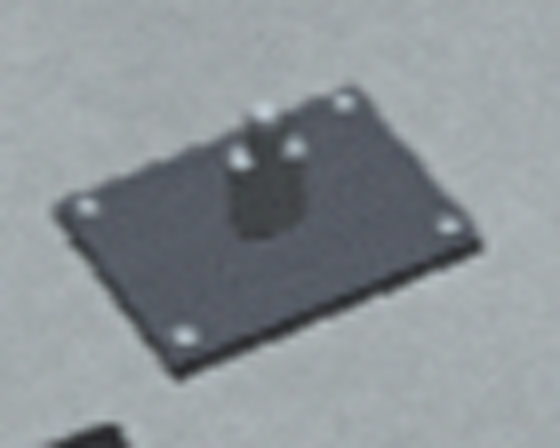

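```bash
cat > h.py <<'E'
import numpy as np
from scipy.optimize import least_squares
TK=np.array([[407.73,0,283.59],[0,407.73,214],[0,0,1]]);SK=np.array([[459.06,0,283],[0,459.06,198.37],[0,0,1]])
TR=np.array([[-0.0168,-0.9998,-0.0059],[-0.986,0.0175,-0.1656],[0.1657,0.003,-0.9862]]);Tt=np.array([-0.0007,0.5463,1.0847])
SR=np.array([[0.9403,-0.3403,-0.0072],[-0.2368,-0.639,-0.7319],[0.2445,0.6899,-0.6814]]);St=np.array([-0.5194,0.1817,1.4632])
CAM={'t':(TK,TR,Tt),'s':(SK,SR,St)}
def proj(c,X):
    K,R,t=CAM[c];p=K@(R@np.asarray(X)+t);return p[:2]/p[2]
def ray(c,uv,z):
    K,R,t=CAM[c];C=-R.T@t;d=R.T@np.linalg.solve(K,[uv[0],uv[1],1]);return C+d*(z-C[2])/d[2]
def px(x0,y0,X,Y,s=8):return (x0+(X+.5)/s-.5,y0+(Y+.5)/s-.5)
def fit(obs,p0):
    # obs: (cam, uv, local xyz)
    def w(p,l):
        c,s=np.cos(p[2]),np.sin(p[2]);return [p[0]+c*l[0]-s*l[1],p[1]+s*l[0]+c*l[1],l[2]]
    f=lambda p:np.concatenate([proj(c,w(p,l))-uv for c,uv,l in obs])
    r=least_squares(f,p0);return r.x,r.fun.reshape(-1,2)
E
python3 - <<'E'
from h import *
def corners(cam,x0,y0,pts,hx,hy,z,order):
    return [(cam,px(x0,y0,*p),(sx*hx,sy*hy,z)) for p,(sx,sy) in zip(pts,order)]
cw=[(1,1),(1,-1),(-1,-1),(-1,1)] # image-top view TL(+x,+y) TR(+x,-y)...
P=corners('t',255,185,[(80,130),(362,80),(445,485),(148,540)],.075,.055,.01,cw)
# side view: right=+x, up=+y
Ps=corners('s',245,190,[(58,208),(353,85),(480,240),(178,370)],.075,.055,.01,[(-1,1),(1,1),(1,-1),(-1,-1)])
S=corners('t',365,220,[(127,112),(245,105),(262,255),(145,265)],.026,.02,.024,cw)
Ss=corners('s',265,268,[(115,107),(240,62),(288,144),(155,187)],.026,.02,.024,[(-1,1),(1,1),(1,-1),(-1,-1)])
C=corners('t',172,192,[(150,162),(245,215),(172,345),(75,285)],.026,.02,.02,cw)+[('t',px(172,192,257,122),(.058,0,.005))]
Cs=corners('s',240,155,[(60,130),(78,75),(188,92),(170,145)],.026,.02,.02,[(-1,1),(1,1),(1,-1),(-1,-1)])
# side carrier order: find below by trying rotations
Csd=[('s',px(240,155,245,148),(.058,0,.005))]
for n,o,p0 in [('plate t',P,[.5,0,.1]),('plate s',Ps,[.5,0,.1]),('plate',P+Ps,[.5,0,.1]),('sp t',S,[.45,-.25,0]),('sp s',Ss,[.45,-.25,0]),('sp',S+Ss,[.45,-.25,0]),('car t',C,[.5,.25,-.5])]:
    x,r=fit(o,p0);print(n,x.round(4),r.round(1).tolist())
for k in range(4):
    o=[(0,1),(1,1)]
    L=[(-1,1),(1,1),(1,-1),(-1,-1)];L=L[k:]+L[:k]
    o=corners('s',240,155,[(60,130),(78,75),(188,92),(170,145)],.026,.02,.02,L)+Csd
    x,r=fit(o,[.5,.25,-.5]);x2,r2=fit(o+C,[.5,.25,-.5]);print('car s',k,x.round(4),np.abs(r).max().round(2),x2.round(4),np.abs(r2).max().round(2))
for c,p in (('t',px(255,185,259,278)),('s',px(245,190,265,110))):print('tip',ray(c,p,.074))
for c,ps in (('t',[(258,248),(258,325)]),('s',[(294,148),(241,158)])):
    x0=(255,185) if c=='t' else (245,190)
    a,b=[ray(c,px(*x0,*p),.05) for p in ps];print('key',a,b,(a+b)/2,np.hypot(*(a-b)[:2]),np.arctan2((a-b)[1],(a-b)[0]))
E
```

```text
plate t [ 0.5264 -0.019   0.1634] [[-1.2, 0.1], [1.1, -0.4], [0.6, 0.1], [-0.6, 0.2]]
plate s [ 0.5261 -0.0238  0.1795] [[-0.6, -0.1], [0.1, 0.1], [0.7, -0.2], [-0.2, 0.1]]
plate [ 0.5265 -0.0203  0.1688] [[-0.9, 0.2], [1.4, -0.5], [1.2, -0.1], [0.0, 0.2], [-0.7, -1.0], [0.1, -0.5], [0.4, -0.8], [-0.7, -0.7]]
sp t [ 0.4639 -0.3024  0.0554] [[0.3, 0.3], [-0.2, 0.1], [-0.2, -0.1], [0.1, -0.3]]
sp s [ 0.4627 -0.3046  0.0508] [[-0.2, -0.1], [0.3, -0.0], [-0.2, -0.2], [0.1, 0.2]]
sp [ 0.4634 -0.3032  0.0535] [[0.6, 0.4], [0.1, 0.3], [0.1, 0.1], [0.4, -0.1], [-0.1, -0.5], [0.3, -0.5], [-0.1, -0.6], [0.2, -0.2]]
car t [ 0.5291  0.2503 -0.5368] [[0.2, -0.1], [0.3, 0.2], [-0.2, -0.2], [-0.1, 0.3], [-0.2, -0.3]]
car s 0 [0.5291 0.2322 0.6487] 7.86 [ 0.5281  0.2471 -0.3173] 12.88
car s 1 [ 0.5457  0.2494 -2.2263] 16.14 [ 0.5293  0.25   -0.5761] 16.11
car s 2 [ 0.5373  0.2509 -1.5058] 7.49 [ 0.5306  0.2516 -0.7763] 11.84
car s 3 [ 0.528   0.2446 -0.534 ] 0.4 [ 0.529   0.2493 -0.5364] 1.04
tip [ 0.52672917 -0.01898738  0.074     ]
tip [ 0.52646365 -0.02125381  0.074     ]
key [ 0.54090979 -0.01895321  0.05      ] [ 0.51411081 -0.01846885  0.05      ] [ 0.5275103  -0.01871103  0.05      ] 0.026803358549576075 -0.01807169126101543
key [ 0.53824301 -0.02344098  0.05      ] [ 0.51536136 -0.02138605  0.05      ] [ 0.52680219 -0.02241351  0.05      ] 0.02297373838975006 -0.0895668219948051
```

```bash
cat > g.py <<'E'
import sys,numpy as np
from scipy.spatial.transform import Rotation as Ro
from workcell import bot
def go(x,y,z,yaw):
    # yaw = world angle of part x; tool y at yaw+pi/2, tool x at yaw+pi, tool z down
    o=bot.get_obs();R=Ro.from_quat(o['tool_rot'])
    c,s=np.cos(yaw),np.sin(yaw)
    T=Ro.from_matrix(np.array([[-c,-s,0],[-s,c,0],[0,0,-1]]))
    print('travel',(R.inv().apply(np.array([x,y,z])-o['eef_pos'])).round(4).tolist(),'dr',(R.inv()*T).as_rotvec().round(4).tolist())
def st():
    o=bot.get_obs();m=Ro.from_quat(o['tool_rot']).as_matrix()
    print('t',round(o['clock'],2),'p',np.round(o['eef_pos'],4),'yaw',round(float(np.arctan2(-m[1,0],-m[0,0])),4),'tilt',m[:2,2].round(4),'F',np.round(o['ft_force'],1),'T',np.round(o['ft_torque'],2),'w',round(o['grip_width'],4))
if __name__=='__main__':
    st()
    if len(sys.argv)>1: go(*map(float,sys.argv[1:]))
E
python3 g.py .4634 -.3035 .12 .0535
```

```text
t 0.1 p [0.1162 0.4857 0.2305] yaw -0.2348 tilt [-0.0004 -0.0018] F [ 0.1 -0.3 -0.8] T [-0.02 -0.   -0.04] w 0.0855
travel [-0.5213, -0.6866, 0.1118] dr [-0.0019, -0.0003, -0.2883]
```

```bash
python3 -m crank '{"dr":[[0,0,-0.29],[0,0,-0.29],[0,0,-0.29],[0,0,-0.29],[0,0,-0.29],[0,0,-0.29],[0,0,-0.29],[0,0,-0.29],[0,0,-0.29],[0,0,-0.29]],"travel":[[-0.03,-0.04,0],[-0.06,-0.08,0],[-0.1,-0.13,0],[-0.135,-0.18,0],[-0.17,-0.23,0],[-0.21,-0.28,0.01],[-0.245,-0.325,0.02],[-0.28,-0.37,0.03],[-0.32,-0.42,0.04],[-0.35,-0.465,0.06]],"hand":[0.0854,0.0854,0.0854,0.0854,0.0854,0.0854,0.0854,0.0854,0.0854,0.0854]}'; python3 g.py .4634 -.3035 .12 .0535
```

```text
clock: 1.35
eef_pos: [0.3499, -0.0496, 0.1715]
tool_rot: [-0.027, 1.0, -0.0, 0.001]
ft_force: [0.9, 0.6, -0.6]
grip_width: 0.0859
t 1.35 p [ 0.3499 -0.0496  0.1715] yaw 0.0544 tilt [ 0.0029 -0.0002] F [ 0.9  0.6 -0.6] T [ 0.01 -0.08  0.01] w 0.0859
travel [-0.0994, -0.2596, 0.0519] dr [-0.0003, 0.0029, 0.0009]
```

```bash
python3 -m crank '{"dr":[[0,0,0],[0,0,0],[0,0,0],[0,0,0],[0,0,0],[0,0,0],[0,0,0],[0,0,0]],"travel":[[-0.02,-0.05,0.01],[-0.04,-0.1,0.02],[-0.06,-0.15,0.03],[-0.08,-0.2,0.04],[-0.095,-0.24,0.05],[-0.0994,-0.259,0.052],[-0.0994,-0.259,0.052],[-0.0994,-0.259,0.052]],"hand":[0.0854,0.0854,0.0854,0.0854,0.0854,0.0854,0.0854,0.0854]}'; python3 g.py .4634 -.3035 .004 .0535
python3 - <<'E'
from workcell import eyes
import cv2,numpy as np
a=eyes.camera("top")["color"][:,:,::-1];b=eyes.camera("side")["color"][:,:,::-1]
cv2.imwrite("pics/d.png",np.hstack([cv2.resize(a[200:290,340:440],None,fx=4,fy=4,interpolation=2),cv2.resize(b[230:320,240:340],None,fx=4,fy=4,interpolation=2)]))
E
```

```text
clock: 2.35
eef_pos: [0.4615, -0.2996, 0.119]
tool_rot: [-0.028, 1.0, 0.001, -0.001]
ft_force: [0.5, 0.2, -0.4]
grip_width: 0.0852
t 2.35 p [ 0.4615 -0.2996  0.119 ] yaw 0.0555 tilt [-0.0011  0.001 ] F [ 0.5  0.2 -0.4] T [ 0.02 -0.08  0.03] w 0.0852
travel [-0.0019, -0.0042, 0.115] dr [0.0011, -0.0011, 0.002]
```

View pics/d.png

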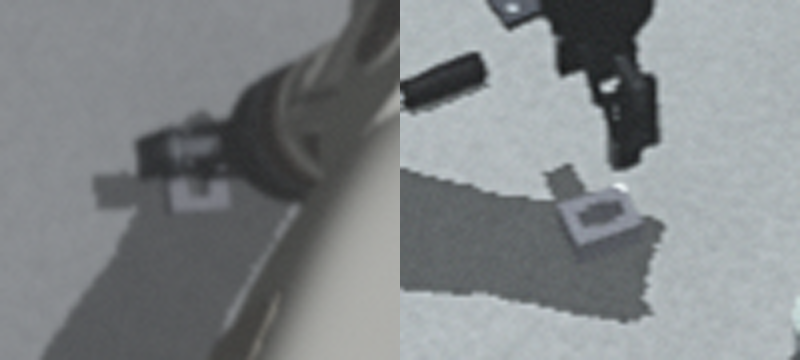

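```bash
python3 -m crank '{"dr":[[0,0,0],[0,0,0],[0,0,0],[0,0,0],[0,0,0]],"travel":[[-0.002,-0.004,0.03],[-0.002,-0.004,0.06],[-0.002,-0.004,0.08],[-0.002,-0.004,0.085],[-0.002,-0.004,0.085]],"hand":[0.0854,0.0854,0.0854,0.0854,0.0854]}'; python3 g.py .4634 -.3035 .004 .0535
python3 - <<'E'
from workcell import eyes
import cv2,numpy as np
a=eyes.camera("top")["color"][:,:,::-1];b=eyes.camera("side")["color"][:,:,::-1]
cv2.imwrite("pics/d2.png",np.hstack([cv2.resize(a[200:290,340:440],None,fx=4,fy=4,interpolation=2),cv2.resize(b[230:320,240:340],None,fx=4,fy=4,interpolation=2)]))
E
```

```text
clock: 3.08
eef_pos: [0.4645, -0.304, 0.0348]
tool_rot: [-0.028, 1.0, -0.0, 0.0]
ft_force: [0.0, -0.3, -0.1]
grip_width: 0.0857
t 3.08 p [ 0.4645 -0.304   0.0348] yaw 0.0559 tilt [ 0.0003 -0.0002] F [ 0.  -0.3 -0.1] T [-0.04 -0.01  0.02] w 0.0857
travel [0.0011, 0.0006, 0.0308] dr [-0.0002, 0.0003, 0.0024]
```

View pics/d2.png

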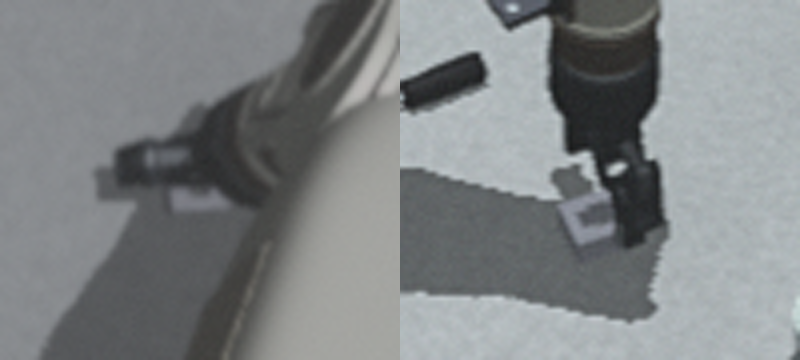

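Run:
```python
from h import *
for X in [(.4645,-.255,.047),(.4645,-.255,.07)]: print((proj('t',X)-[340,200])*4)
for X in [(.4645,-.353,.047),(.4645,-.353,.07),(.4645+.011,-.353,.047),(.4645-.011,-.353,.047)]: print((proj('s',X)-[240,230])*4)
```

```text
[134.57715256 167.29445301]
[141.85764892 163.91730637]
[224.43497003 244.44243506]
[224.83767316 224.91992806]
[238.89295621 240.00900861]
[209.91709298 248.89422657]
```

```bash
python3 -m crank '{"dr":[[0,0,0.002],[0,0,0.002],[0,0,0.002],[0,0,0.002],[0,0,0.002],[0,0,0.002],[0,0,0.002],[0,0,0.002],[0,0,0.002],[0,0,0.002]],"travel":[[0.001,0,0.012],[0.001,0,0.024],[0.001,0,0.03],[0.001,0,0.031],[0.001,0,0.031],[0.001,0,0.031],[0.001,0,0.031],[0.001,0,0.031],[0.001,0,0.031],[0.001,0,0.031]],"hand":[0.0854,0.0854,0.0854,0.0854,0.07,0.055,0.045,0.035,0.03,0.03]}'; python3 g.py .4634 -.3035 .1 .0535
python3 - <<'E'
from workcell import eyes
import cv2,numpy as np
a=eyes.camera("top")["color"][:,:,::-1];b=eyes.camera("side")["color"][:,:,::-1]
cv2.imwrite("pics/d3.png",np.hstack([cv2.resize(a[200:290,340:440],None,fx=4,fy=4,interpolation=2),cv2.resize(b[230:320,240:340],None,fx=4,fy=4,interpolation=2)]))
E
```

```text
clock: 4.42
eef_pos: [0.4637, -0.3047, 0.0039]
tool_rot: [-0.027, 1.0, -0.0, 0.0]
ft_force: [0.1, 0.5, 5.4]
grip_width: 0.0389
t 4.42 p [ 0.4637 -0.3047  0.0039] yaw 0.0532 tilt [ 0.001  -0.0006] F [0.1 0.5 5.4] T [ 0.25  0.07 -0.  ] w 0.0389
travel [0.0002, 0.0011, -0.0961] dr [-0.0006, 0.001, -0.0003]
```

View pics/d3.png

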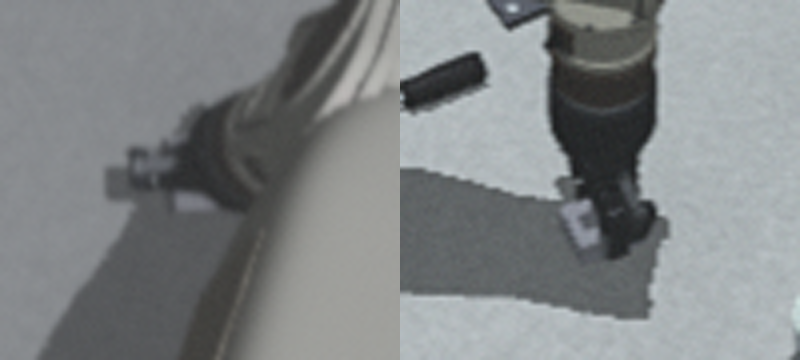

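```bash
python3 -m crank '{"dr":[[0,0,0],[0,0,0],[0,0,0],[0,0,0],[0,0,0],[0,0,0],[0,0,0]],"travel":[[0,0,-0.01],[0,0,-0.03],[0,0,-0.06],[0,0,-0.09],[0,0,-0.115],[0,0,-0.12],[0,0,-0.12]],"hand":[0.03,0.03,0.03,0.03,0.03,0.03,0.03]}'; python3 g.py .5266 -.0205 .13 -.055
python3 - <<'E'
from workcell import eyes
import cv2,numpy as np
a=eyes.camera("top")["color"][:,:,::-1];b=eyes.camera("side")["color"][:,:,::-1]
cv2.imwrite("pics/d4.png",np.hstack([cv2.resize(a[200:290,340:440],None,fx=4,fy=4,interpolation=2),cv2.resize(b[180:270,240:340],None,fx=4,fy=4,interpolation=2)]))
E
```

```text
clock: 5.4
eef_pos: [0.4629, -0.3042, 0.1228]
tool_rot: [-0.027, 1.0, 0.0, -0.0]
ft_force: [0.2, -0.6, -2.1]
grip_width: 0.039
t 5.4 p [ 0.4629 -0.3042  0.1228] yaw 0.0532 tilt [-0.0007  0.0004] F [ 0.2 -0.6 -2.1] T [ 0.03 -0.07  0.06] w 0.039
travel [-0.0787, 0.2799, -0.0071] dr [0.0004, -0.0007, 0.1082]
```

View pics/d4.png

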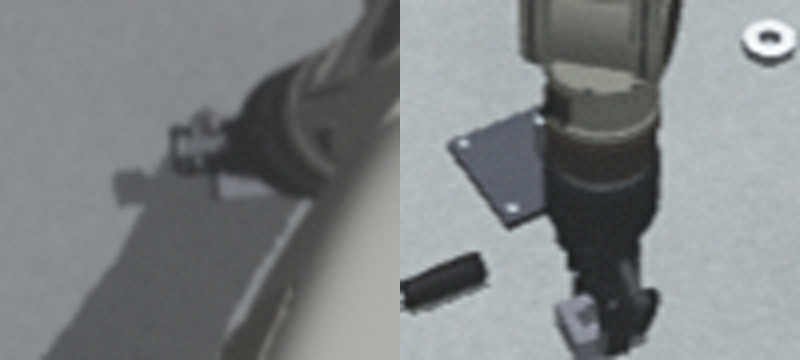

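```bash
python3 -m crank '{"dr":[[0,0,0.05],[0,0,0.108],[0,0,0.108],[0,0,0.108],[0,0,0.108],[0,0,0.108],[0,0,0.108],[0,0,0.108],[0,0,0.108],[0,0,0.108]],"travel":[[-0.008,0.03,-0.007],[-0.02,0.07,-0.007],[-0.033,0.115,-0.007],[-0.046,0.16,-0.007],[-0.058,0.205,-0.007],[-0.069,0.245,-0.007],[-0.076,0.27,-0.007],[-0.0785,0.28,-0.007],[-0.0785,0.28,-0.007],[-0.0785,0.28,-0.007]],"hand":[0.03,0.03,0.03,0.03,0.03,0.03,0.03,0.03,0.03,0.03]}'; python3 g.py .5266 -.0205 .1 -.055
cat > snap.py <<'E'
import sys,cv2,numpy as np
from workcell import eyes
n,tx,ty,sx,sy=sys.argv[1],*map(int,sys.argv[2:6])
a=eyes.camera("top")["color"][:,:,::-1];b=eyes.camera("side")["color"][:,:,::-1]
f=lambda im,x,y:cv2.resize(im[y:y+80,x:x+66],None,fx=6,fy=6,interpolation=2)
cv2.imwrite(f"pics/{n}.png",np.hstack([f(a,tx,ty),f(b,sx,sy)]))
E
python3 snap.py e1 254 180 245 170
```

```text
clock: 6.75
eef_pos: [0.5264, -0.0217, 0.1299]
tool_rot: [0.028, 1.0, -0.0, -0.0]
ft_force: [-0.8, -0.1, -1.9]
grip_width: 0.0387
t 6.75 p [ 0.5264 -0.0217  0.1299] yaw -0.0561 tilt [-0.0009 -0.0004] F [-0.8 -0.1 -1.9] T [ 0.03 -0.07 -0.  ] w 0.0387
travel [-0.0002, 0.0012, 0.0299] dr [-0.0005, -0.0008, -0.0011]
```

View pics/e1.png

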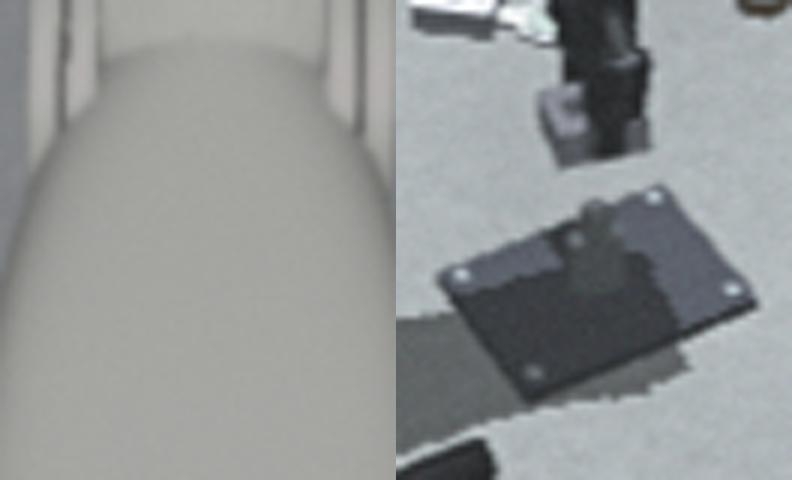

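Run:
```python
from h import *
f=lambda X,Y:px(245,170,X-396,Y,6)
for z in (.124,.127):
    a=ray('s',f(562,166),z);b=ray('s',f(650,150),z);d=b-a;print(a,b,np.hypot(*d[:2]),np.arctan2(d[1],d[0]));y=-.056
    m=(a+b)/2;print('centre',m[:2]+.02*np.array([-np.sin(y),np.cos(y)]))
print('tip',ray('s',f(595,203),.074))
```

```text
[ 0.50270611 -0.03835977  0.124     ] [ 0.55128615 -0.04284209  0.124     ] 0.04878639006656041 -0.09200614556999528
centre [ 0.52811555 -0.02063228]
[ 0.50172123 -0.041448    0.127     ] [ 0.55015586 -0.0459169   0.127     ] 0.048640362529278815 -0.0920061455699953
centre [ 0.52705796 -0.02371381]
tip [ 0.52649155 -0.02180004  0.074     ]
```

```bash
python3 -m crank '{"dr":[[0,0,0],[0,0,0],[0,0,0],[0,0,0],[0,0,0],[0,0,0]],"travel":[[0,0.001,0.02],[0,0.001,0.04],[0,0.001,0.048],[0,0.001,0.051],[0,0.001,0.054],[0,0.001,0.054]],"hand":[0.03,0.03,0.03,0.03,0.03,0.03]}'; python3 g.py .5266 -.0205 .06 -.055
```

```text
clock: 7.6
eef_pos: [0.5272, -0.0197, 0.0767]
tool_rot: [0.027, 1.0, -0.0, 0.0]
ft_force: [-0.3, -0.3, -1.5]
grip_width: 0.0388
t 7.6 p [ 0.5272 -0.0197  0.0767] yaw -0.0549 tilt [ 0.0007 -0.    ] F [-0.3 -0.3 -1.5] T [ 0.04 -0.04 -0.02] w 0.0388
travel [0.0005, -0.0008, 0.0167] dr [-0.0, 0.0007, 0.0001]
```

```bash
python3 -m crank '{"dr":[[0,0,0],[0,0,0],[0,0,0],[0,0,0]],"travel":[[0.0005,-0.0005,0.002],[0.0005,-0.0005,0.004],[0.0005,-0.0005,0.006],[0.0005,-0.0005,0.006]],"hand":[0.03,0.03,0.03,0.03]}'; python3 g.py .5266 -.0205 .06 -.055;python3 -m crank '{"dr":[[0,0,0],[0,0,0],[0,0,0]],"travel":[[0,0,0.002],[0,0,0.003],[0,0,0.003]],"hand":[0.03,0.03,0.03]}'; python3 g.py .5266 -.0205 .06 -.055
```

```text
clock: 8.1
eef_pos: [0.5261, -0.0201, 0.0701]
tool_rot: [0.027, 1.0, -0.0, -0.0]
ft_force: [0.3, -1.0, -1.2]
grip_width: 0.0389
t 8.1 p [ 0.5261 -0.0201  0.0701] yaw -0.0547 tilt [-0.0005  0.    ] F [ 0.3 -1.  -1.2] T [ 0. -0.  0.] w 0.0389
travel [-0.0005, -0.0004, 0.0101] dr [-0.0, -0.0005, 0.0003]
clock: 8.48
eef_pos: [0.5262, -0.0201, 0.0672]
tool_rot: [0.027, 1.0, 0.0, -0.0]
ft_force: [0.1, 0.5, -1.7]
grip_width: 0.0389
t 8.47 p [ 0.5262 -0.0201  0.0672] yaw -0.0548 tilt [-0.0003  0.0001] F [ 0.1  0.5 -1.7] T [0.01 0.03 0.05] w 0.0389
travel [-0.0004, -0.0003, 0.0072] dr [0.0, -0.0003, 0.0002]
```

```bash
python3 -m crank '{"dr":[[0,0,0],[0,0,0],[0,0,0],[0,0,0],[0,0,0]],"travel":[[0,0,0.002],[0,0,0.004],[0,0,0.006],[0,0,0.008],[0,0,0.008]],"hand":[0.03,0.03,0.03,0.03,0.03]}'; python3 g.py .5266 -.0205 .05 -.055;python3 -m crank '{"dr":[[0,0,0],[0,0,0],[0,0,0]],"travel":[[0,0,0.002],[0,0,0.004],[0,0,0.004]],"hand":[0.03,0.03,0.03]}'; python3 g.py .5266 -.0205 .05 -.055; python3 snap.py e2 254 180 245 170
```

```text
clock: 9.1
eef_pos: [0.5261, -0.0201, 0.0591]
tool_rot: [0.027, 1.0, 0.0, -0.0]
ft_force: [-0.6, -0.4, -1.6]
grip_width: 0.0387
t 9.1 p [ 0.5261 -0.0201  0.0591] yaw -0.0548 tilt [-0.0005  0.0001] F [-0.6 -0.4 -1.6] T [0.08 0.02 0.04] w 0.0387
travel [-0.0005, -0.0004, 0.0091] dr [0.0, -0.0005, 0.0002]
clock: 9.48
eef_pos: [0.5261, -0.0201, 0.0551]
tool_rot: [0.027, 1.0, 0.0, -0.0]
ft_force: [0.1, 0.6, -1.5]
grip_width: 0.0388
t 9.47 p [ 0.5261 -0.0201  0.0551] yaw -0.0547 tilt [-0.0005  0.0001] F [ 0.1  0.6 -1.5] T [0.04 0.04 0.05] w 0.0388
travel [-0.0005, -0.0004, 0.0051] dr [0.0, -0.0005, 0.0003]
```

View pics/e2.png

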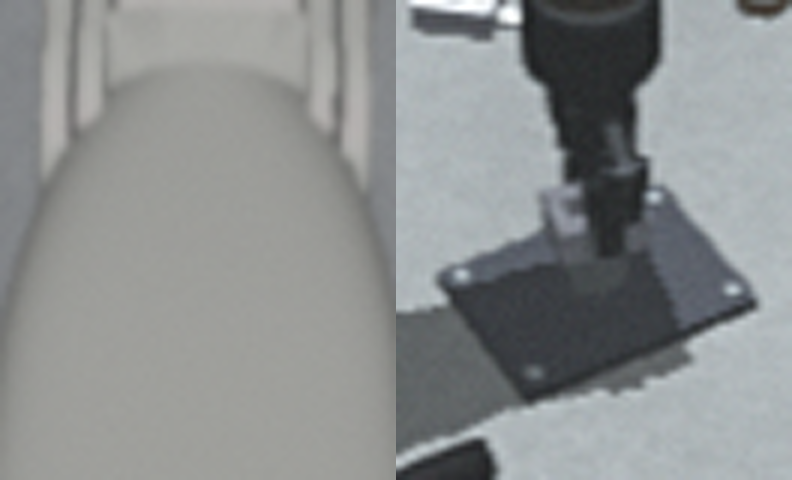

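```bash
python3 -m crank '{"dr":[[0,0,0],[0,0,0],[0,0,0]],"travel":[[0,0,0.002],[0,0,0.003],[0,0,0.003]],"hand":[0.03,0.03,0.03]}'; python3 g.py;python3 -m crank '{"dr":[[0,0,0],[0,0,0]],"travel":[[0,0,0.001],[0,0,0.0015]],"hand":[0.03,0.03]}'; python3 g.py
```

```text
clock: 9.95
eef_pos: [0.5264, -0.0199, 0.0522]
tool_rot: [0.027, 1.0, 0.0, 0.0]
ft_force: [0.4, 1.0, -1.6]
grip_width: 0.0387
t 9.95 p [ 0.5264 -0.0199  0.0522] yaw -0.0546 tilt [0.0001 0.0004] F [ 0.4  1.  -1.6] T [ 0.27 -0.11  0.02] w 0.0387
clock: 10.2
eef_pos: [0.5264, -0.0199, 0.0508]
tool_rot: [0.027, 1.0, 0.0, 0.0]
ft_force: [-0.2, 1.7, -0.3]
grip_width: 0.0388
t 10.2 p [ 0.5264 -0.0199  0.0508] yaw -0.0546 tilt [0.0001 0.0004] F [-0.2  1.7 -0.3] T [ 0.39 -0.08  0.01] w 0.0388
```

```bash
python3 -m crank '{"dr":[[0,0,0],[0,0,0]],"travel":[[0,0,0.001],[0,0,0.002]],"hand":[0.03,0.03]}'; python3 g.py; python3 snap.py e3 254 180 245 170
```

```text
clock: 10.45
eef_pos: [0.5264, -0.0199, 0.0488]
tool_rot: [0.027, 1.0, 0.0, 0.0]
ft_force: [0.2, 2.5, -0.1]
grip_width: 0.0388
t 10.45 p [ 0.5264 -0.0199  0.0488] yaw -0.0547 tilt [0.0003 0.0005] F [ 0.2  2.5 -0.1] T [ 0.55 -0.07  0.04] w 0.0388
```

View pics/e3.png

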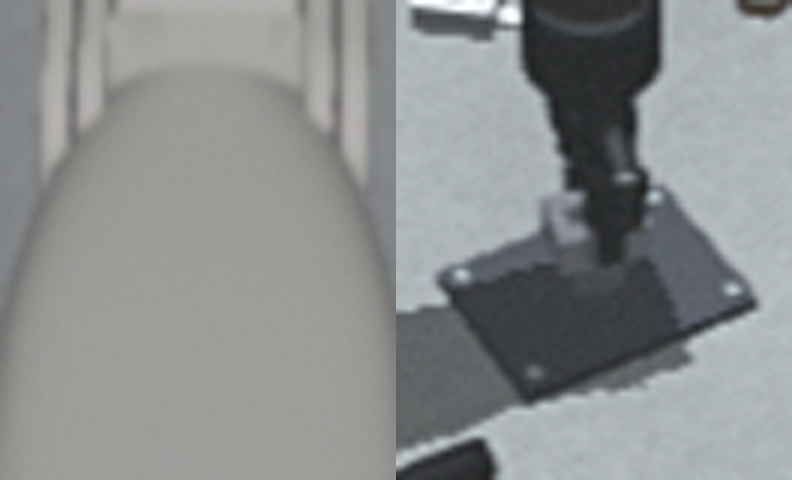

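```bash
python3 -m crank '{"dr":[[0,0,0],[0,0,0],[0,0,0]],"travel":[[0,0.0007,0],[0,0.0007,0.001],[0,0.0007,0.002]],"hand":[0.03,0.03,0.03]}'; python3 g.py;python3 -m crank '{"dr":[[0,0,0],[0,0,0]],"travel":[[0,0,0.002],[0,0,0.003]],"hand":[0.03,0.03]}'; python3 g.py
```

```text
clock: 10.92
eef_pos: [0.5261, -0.0198, 0.0466]
tool_rot: [0.028, 1.0, -0.0, -0.0]
ft_force: [-0.2, 0.7, -1.4]
grip_width: 0.0388
t 10.93 p [ 0.5261 -0.0198  0.0466] yaw -0.0551 tilt [-0.0004 -0.0007] F [-0.2  0.7 -1.4] T [ 0.03 -0.03 -0.01] w 0.0388
clock: 11.18
eef_pos: [0.5261, -0.0196, 0.0435]
tool_rot: [0.027, 1.0, -0.0, -0.0]
ft_force: [-0.3, 0.1, -1.2]
grip_width: 0.0388
t 11.18 p [ 0.5261 -0.0196  0.0435] yaw -0.055 tilt [-0.0005 -0.0004] F [-0.3  0.1 -1.2] T [ 0.03  0.02 -0.01] w 0.0388
```

```bash
python3 -m crank '{"dr":[[0,0,0],[0,0,0],[0,0,0],[0,0,0],[0,0,0],[0,0,0]],"travel":[[0,0,0.003],[0,0,0.006],[0,0,0.009],[0,0,0.012],[0,0,0.015],[0,0,0.015]],"hand":[0.03,0.03,0.03,0.03,0.03,0.03]}'; python3 g.py;python3 -m crank '{"dr":[[0,0,0],[0,0,0],[0,0,0],[0,0,0]],"travel":[[0,0,0.003],[0,0,0.006],[0,0,0.009],[0,0,0.01]],"hand":[0.03,0.03,0.03,0.03]}'; python3 g.py
```

```text
clock: 11.92
eef_pos: [0.5261, -0.0194, 0.0285]
tool_rot: [0.027, 1.0, -0.0, -0.0]
ft_force: [0.8, -0.6, -0.9]
grip_width: 0.0382
t 11.93 p [ 0.5261 -0.0194  0.0285] yaw -0.0548 tilt [-0.0007 -0.    ] F [ 0.8 -0.6 -0.9] T [ 0.    0.02 -0.03] w 0.0382
clock: 12.42
eef_pos: [0.5261, -0.0194, 0.0185]
tool_rot: [0.027, 1.0, 0.0, -0.0]
ft_force: [0.3, 1.1, -2.4]
grip_width: 0.0388
t 12.43 p [ 0.5261 -0.0194  0.0185] yaw -0.0548 tilt [-0.0006  0.    ] F [ 0.3  1.1 -2.4] T [-0.01  0.03  0.03] w 0.0388
```

```bash
python3 -m crank '{"dr":[[0,0,0],[0,0,0],[0,0,0],[0,0,0]],"travel":[[0,0,0.002],[0,0,0.003],[0,0,0.004],[0,0,0.004]],"hand":[0.03,0.03,0.03,0.03]}'; python3 g.py;python3 -m crank '{"dr":[[0,0,0],[0,0,0]],"travel":[[0,0,0.0008],[0,0,0.0008]],"hand":[0.03,0.03]}'; python3 g.py
```

```text
clock: 12.92
eef_pos: [0.5263, -0.0194, 0.0147]
tool_rot: [0.027, 1.0, -0.0, -0.0]
ft_force: [0.4, -0.1, -0.6]
grip_width: 0.0386
t 12.93 p [ 0.5263 -0.0194  0.0147] yaw -0.0549 tilt [-0.0001 -0.    ] F [ 0.4 -0.1 -0.6] T [-0.02  0.04 -0.01] w 0.0386
clock: 13.18
eef_pos: [0.5264, -0.0195, 0.014]
tool_rot: [0.027, 1.0, -0.0, -0.0]
ft_force: [0.3, 0.2, -1.2]
grip_width: 0.0386
t 13.18 p [ 0.5264 -0.0195  0.014 ] yaw -0.0548 tilt [-0. -0.] F [ 0.3  0.2 -1.2] T [-0.03 -0.   -0.02] w 0.0386
```

```bash
python3 -m crank '{"dr":[[0,0,0],[0,0,0]],"travel":[[0,0,0.0008],[0,0,0.0008]],"hand":[0.03,0.03]}'; python3 g.py;python3 -m crank '{"dr":[[0,0,0],[0,0,0]],"travel":[[0,0,0.0008],[0,0,0.0008]],"hand":[0.03,0.03]}'; python3 g.py
```

```text
clock: 13.42
eef_pos: [0.5264, -0.0194, 0.0139]
tool_rot: [0.027, 1.0, 0.0, 0.0]
ft_force: [-1.6, -0.9, 6.3]
grip_width: 0.0386
t 13.43 p [ 0.5264 -0.0194  0.0139] yaw -0.0548 tilt [0.0004 0.    ] F [-1.6 -0.9  6.3] T [-0.01  0.5   0.01] w 0.0386
clock: 13.68
eef_pos: [0.5264, -0.0194, 0.0139]
tool_rot: [0.027, 1.0, 0.0, 0.0]
ft_force: [-4.5, 0.4, 10.6]
grip_width: 0.0388
t 13.68 p [ 0.5264 -0.0194  0.0139] yaw -0.0548 tilt [0.0007 0.    ] F [-4.5  0.4 10.6] T [0.03 0.87 0.  ] w 0.0388
```

```bash
python3 -m crank '{"dr":[[0,0,0],[0,0,0],[0,0,0],[0,0,0],[0,0,0],[0,0,0],[0,0,0],[0,0,0],[0,0,0],[0,0,0]],"travel":[[0,0,-0.0015],[0,0,-0.0015],[0,0,-0.0015],[0,0,-0.0015],[0,0,-0.01],[0,0,-0.03],[0,0,-0.06],[0,0,-0.09],[0,0,-0.12],[0,0,-0.125]],"hand":[0.045,0.06,0.07,0.0854,0.0854,0.0854,0.0854,0.0854,0.0854,0.0854]}'; python3 g.py .529 .2495 .12 -.5364; python3 snap.py e4 254 180 245 170
```

```text
clock: 14.92
eef_pos: [0.5282, -0.0195, 0.1403]
tool_rot: [0.027, 1.0, -0.0, 0.003]
ft_force: [0.2, 0.7, -0.7]
grip_width: 0.0855
t 14.93 p [ 0.5282 -0.0195  0.1403] yaw -0.0548 tilt [ 0.0055 -0.0002] F [ 0.2  0.7 -0.7] T [-0.04 -0.01 -0.02] w 0.0855
travel [0.0141, 0.2686, 0.0202] dr [0.0014, 0.0054, 0.4816]
```

View pics/e4.png

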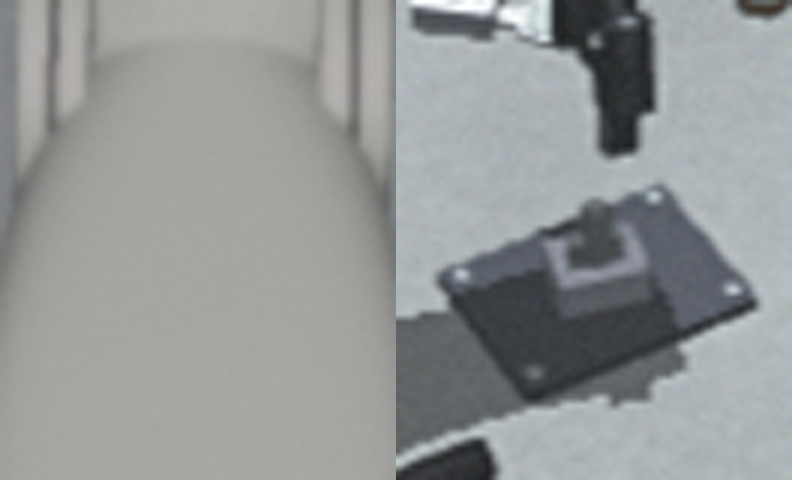

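```bash
python3 -m crank '{"dr":[[0,0,0.06],[0,0,0.12],[0,0,0.2],[0,0,0.3],[0,0,0.4],[0,0,0.4816],[0,0,0.4816],[0,0,0.4816],[0,0,0.4816]],"travel":[[0.002,0.03,0],[0.004,0.075,0],[0.006,0.125,0.005],[0.009,0.175,0.01],[0.011,0.22,0.015],[0.013,0.255,0.02],[0.0141,0.2686,0.022],[0.0141,0.2686,0.022],[0.0141,0.2686,0.022]],"hand":[0.0854,0.0854,0.0854,0.0854,0.0854,0.0854,0.0854,0.0854,0.0854]}'; python3 g.py .529 .2495 .004 -.5364; python3 snap.py f1 165 180 232 130
```

```text
clock: 16.15
eef_pos: [0.5269, 0.2482, 0.1151]
tool_rot: [0.265, 0.964, -0.001, -0.0]
ft_force: [0.2, -0.5, 0.2]
grip_width: 0.0854
t 16.15 p [0.5269 0.2482 0.1151] yaw -0.5372 tilt [-0.0008 -0.0009] F [ 0.2 -0.5  0.2] T [ 0.02  0.   -0.  ] w 0.0854
travel [-0.0012, 0.0023, 0.1111] dr [-0.0011, -0.0002, -0.0008]
```

View pics/f1.png

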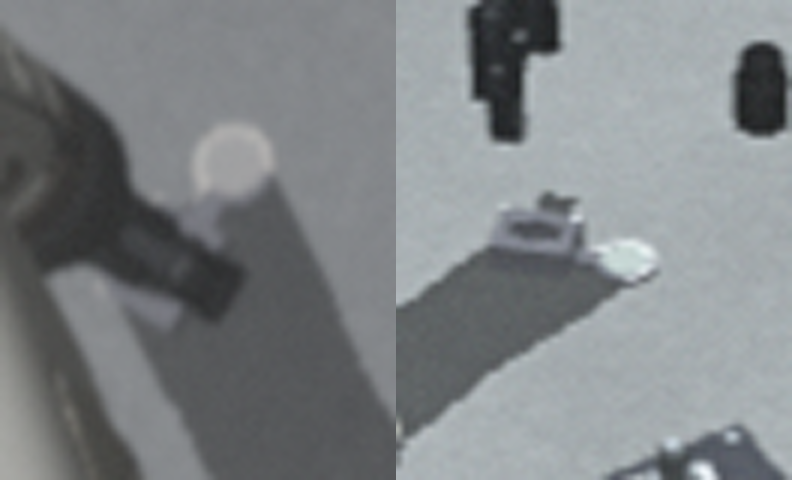

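```bash
python3 -m crank '{"dr":[[0,0,0],[0,0,0],[0,0,0],[0,0,0],[0,0,0]],"travel":[[-0.001,0.002,0.03],[-0.001,0.002,0.06],[-0.001,0.002,0.076],[-0.001,0.002,0.08],[-0.001,0.002,0.08]],"hand":[0.0854,0.0854,0.0854,0.0854,0.0854]}'; python3 g.py .529 .2495 .004 -.5364; python3 snap.py f2 165 180 232 130
```

```text
clock: 16.88
eef_pos: [0.5295, 0.2507, 0.036]
tool_rot: [0.265, 0.964, 0.0, 0.0]
ft_force: [-0.2, 0.5, 0.3]
grip_width: 0.0849
t 16.88 p [0.5295 0.2507 0.036 ] yaw -0.5368 tilt [0.0009 0.0004] F [-0.2  0.5  0.3] T [ 0.    0.01 -0.03] w 0.0849
travel [-0.0002, -0.0013, 0.032] dr [0.0008, 0.0006, -0.0004]
```

View pics/f2.png

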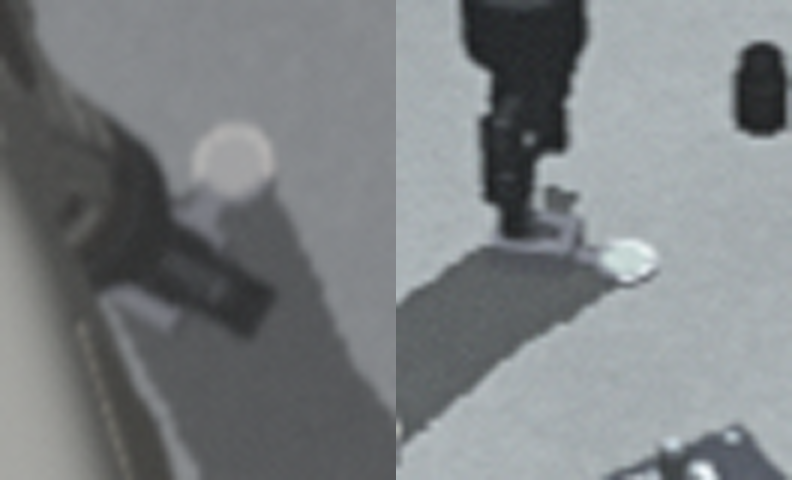

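```bash
python3 -m crank '{"dr":[[0,0,0],[0,0,0],[0,0,0],[0,0,0]],"travel":[[0,-0.001,0.008],[0,-0.001,0.016],[0,-0.001,0.02],[0,-0.001,0.02]],"hand":[0.0854,0.0854,0.0854,0.0854]}'; python3 g.py .529 .2495 .004 -.5364; python3 -m crank '{"dr":[[0,0,0],[0,0,0],[0,0,0],[0,0,0],[0,0,0],[0,0,0],[0,0,0],[0,0,0]],"travel":[[0,0,0.006],[0,0,0.012],[0,0,0.012],[0,0,0.012],[0,0,0.012],[0,0,0.012],[0,0,0.012],[0,0,0.012]],"hand":[0.0854,0.0854,0.07,0.06,0.05,0.04,0.03,0.03]}'; python3 g.py .529 .2495 .1 -.5364; python3 snap.py f3 165 180 232 130
```

```text
clock: 17.48
eef_pos: [0.5279, 0.2497, 0.0147]
tool_rot: [0.265, 0.964, -0.0, -0.001]
ft_force: [0.7, 0.2, -0.7]
grip_width: 0.0855
t 17.48 p [0.5279 0.2497 0.0147] yaw -0.5364 tilt [-0.0012 -0.0006] F [ 0.7  0.2 -0.7] T [ 0.01 -0.   -0.01] w 0.0855
travel [-0.001, 0.0004, 0.0107] dr [-0.0011, -0.0007, 0.0]
clock: 18.48
eef_pos: [0.5287, 0.2501, 0.004]
tool_rot: [0.265, 0.964, 0.0, 0.0]
ft_force: [-0.5, 0.1, 4.3]
grip_width: 0.0386
t 18.48 p [0.5287 0.2501 0.004 ] yaw -0.5364 tilt [0.0009 0.0005] F [-0.5  0.1  4.3] T [0.   0.12 0.01] w 0.0386
travel [-0.0006, -0.0003, -0.096] dr [0.0009, 0.0005, -0.0]
```

View pics/f3.png

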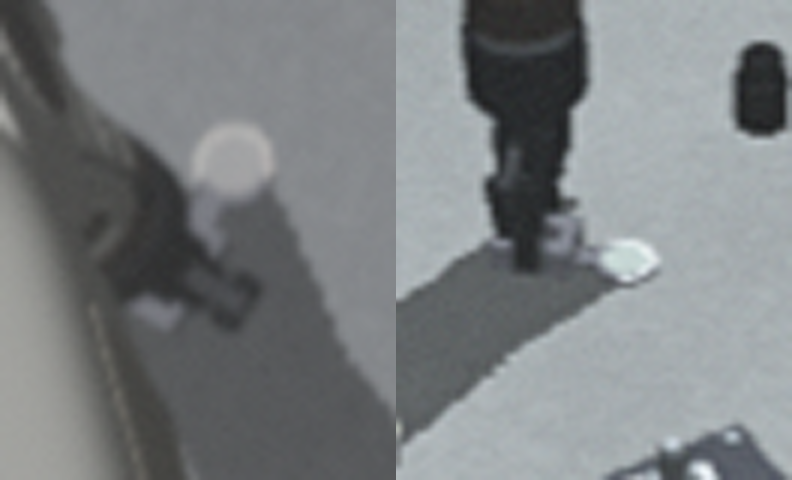

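```bash
python3 -m crank '{"dr":[[0,0,0],[0,0,0],[0,0,0],[0,0,0],[0,0,0],[0,0,0],[0,0,0]],"travel":[[0,0,-0.01],[0,0,-0.03],[0,0,-0.06],[0,0,-0.09],[0,0,-0.12],[0,0,-0.13],[0,0,-0.13]],"hand":[0.03,0.03,0.03,0.03,0.03,0.03,0.03]}'; python3 g.py .5264 -.0195 .13 -.055
```

```text
clock: 19.45
eef_pos: [0.5285, 0.2499, 0.1336]
tool_rot: [0.265, 0.964, 0.0, 0.0]
ft_force: [-0.6, 0.6, -0.6]
grip_width: 0.0386
t 19.45 p [0.5285 0.2499 0.1336] yaw -0.5364 tilt [0.0007 0.0003] F [-0.6  0.6 -0.6] T [-0.07  0.04  0.02] w 0.0386
travel [-0.1359, -0.2327, 0.0035] dr [0.0005, 0.0006, -0.4814]
```

```bash
python3 -m crank '{"dr":[[0,0,-0.05],[0,0,-0.1],[0,0,-0.2],[0,0,-0.3],[0,0,-0.4],[0,0,-0.45],[0,0,-0.4814],[0,0,-0.4814],[0,0,-0.4814],[0,0,-0.4814]],"travel":[[-0.012,-0.02,0],[-0.03,-0.052,0],[-0.055,-0.094,0],[-0.08,-0.137,0],[-0.105,-0.18,0],[-0.125,-0.214,0.002],[-0.133,-0.228,0.003],[-0.1359,-0.2327,0.003],[-0.1359,-0.2327,0.003],[-0.1359,-0.2327,0.003]],"hand":[0.03,0.03,0.03,0.03,0.03,0.03,0.03,0.03,0.03,0.03]}'; python3 g.py .5264 -.0195 .084 -.055; python3 snap.py f4 254 180 245 170
```

```text
clock: 20.7
eef_pos: [0.5261, -0.0187, 0.13]
tool_rot: [0.027, 1.0, 0.0, -0.0]
ft_force: [-0.1, 0.5, -0.2]
grip_width: 0.038
t 20.7 p [ 0.5261 -0.0187  0.13  ] yaw -0.054 tilt [-0.0007  0.0003] F [-0.1  0.5 -0.2] T [-0.03  0.03 -0.  ] w 0.038
travel [-0.0004, -0.0008, 0.046] dr [0.0002, -0.0007, 0.001]
```

View pics/f4.png

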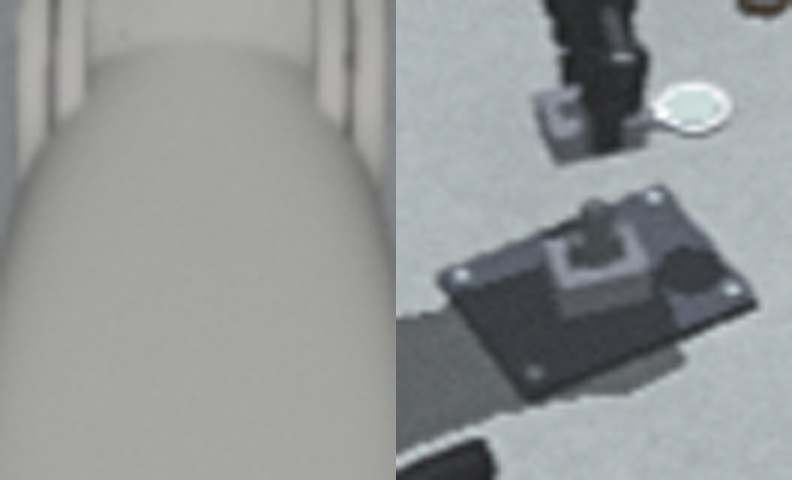

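```bash
python3 -m crank '{"dr":[[0,0,0.001],[0,0,0.001],[0,0,0.001],[0,0,0.001],[0,0,0.001],[0,0,0.001]],"travel":[[-0.0007,-0.0007,0.02],[-0.0007,-0.0007,0.04],[-0.0007,-0.0007,0.048],[-0.0007,-0.0007,0.053],[-0.0007,-0.0007,0.056],[-0.0007,-0.0007,0.056]],"hand":[0.03,0.03,0.03,0.03,0.03,0.03]}'; python3 g.py .5268 -.0195 .06 -.055; python3 -m crank '{"dr":[[0,0,0],[0,0,0],[0,0,0],[0,0,0]],"travel":[[0,0,0.002],[0,0,0.004],[0,0,0.006],[0,0,0.006]],"hand":[0.03,0.03,0.03,0.03]}'; python3 g.py .5268 -.0195 .06 -.055
```

```text
clock: 21.55
eef_pos: [0.5272, -0.0203, 0.0747]
tool_rot: [0.028, 1.0, 0.0, 0.0]
ft_force: [0.8, 0.1, -0.5]
grip_width: 0.0386
t 21.55 p [ 0.5272 -0.0203  0.0747] yaw -0.056 tilt [0.0006 0.    ] F [ 0.8  0.1 -0.5] T [-0.01  0.   -0.03] w 0.0386
travel [0.0004, 0.0008, 0.0147] dr [0.0, 0.0006, -0.001]
clock: 22.05
eef_pos: [0.5268, -0.0202, 0.0682]
tool_rot: [0.028, 1.0, 0.0, -0.0]
ft_force: [0.7, 1.0, -1.2]
grip_width: 0.0385
t 22.05 p [ 0.5268 -0.0202  0.0682] yaw -0.056 tilt [-0.0003  0.0003] F [ 0.7  1.  -1.2] T [ 0.18 -0.01  0.02] w 0.0385
travel [0.0, 0.0007, 0.0082] dr [0.0002, -0.0003, -0.001]
```

```bash
python3 -m crank '{"dr":[[0,0,0],[0,0,0],[0,0,0],[0,0,0]],"travel":[[0,0.0008,0],[0,0.0008,0.002],[0,0.0008,0.004],[0,0.0008,0.006]],"hand":[0.03,0.03,0.03,0.03]}'; python3 g.py; python3 -m crank '{"dr":[[0,0,0],[0,0,0],[0,0,0],[0,0,0]],"travel":[[0,0,0.002],[0,0,0.004],[0,0,0.006],[0,0,0.006]],"hand":[0.03,0.03,0.03,0.03]}'; python3 g.py
```

```text
clock: 22.55
eef_pos: [0.5269, -0.0196, 0.0622]
tool_rot: [0.028, 1.0, -0.0, -0.0]
ft_force: [-0.2, -0.5, -0.3]
grip_width: 0.0386
t 22.55 p [ 0.5269 -0.0196  0.0622] yaw -0.056 tilt [-0.0002 -0.0001] F [-0.2 -0.5 -0.3] T [-0.    0.02 -0.01] w 0.0386
clock: 23.05
eef_pos: [0.5268, -0.0195, 0.0562]
tool_rot: [0.028, 1.0, 0.0, -0.0]
ft_force: [-0.1, 0.2, -0.3]
grip_width: 0.0385
t 23.05 p [ 0.5268 -0.0195  0.0562] yaw -0.056 tilt [-0.0005  0.    ] F [-0.1  0.2 -0.3] T [-0.03  0.04  0.  ] w 0.0385
```

Clear of contact; now over the key.

```bash
python3 -m crank '{"dr":[[0,0,0],[0,0,0],[0,0,0]],"travel":[[0,0,0.002],[0,0,0.004],[0,0,0.004]],"hand":[0.03,0.03,0.03]}'; python3 g.py; python3 -m crank '{"dr":[[0,0,0],[0,0,0],[0,0,0]],"travel":[[0,0,0.0015],[0,0,0.003],[0,0,0.003]],"hand":[0.03,0.03,0.03]}'; python3 g.py
```

```text
clock: 23.42
eef_pos: [0.5268, -0.0195, 0.0522]
tool_rot: [0.028, 1.0, -0.0, -0.0]
ft_force: [-0.7, 1.0, -0.9]
grip_width: 0.0387
t 23.43 p [ 0.5268 -0.0195  0.0522] yaw -0.056 tilt [-0.0005  0.    ] F [-0.7  1.  -0.9] T [ 0.05 -0.01  0.01] w 0.0387
clock: 23.8
eef_pos: [0.5268, -0.0195, 0.0492]
tool_rot: [0.028, 1.0, -0.0, -0.0]
ft_force: [0.4, -0.5, -0.4]
grip_width: 0.0383
t 23.8 p [ 0.5268 -0.0195  0.0492] yaw -0.056 tilt [-0.0003  0.    ] F [ 0.4 -0.5 -0.4] T [ 0.01 -0.03  0.01] w 0.0383
```

```bash
python3 -m crank '{"dr":[[0,0,0],[0,0,0],[0,0,0]],"travel":[[0,0,0.001],[0,0,0.002],[0,0,0.002]],"hand":[0.03,0.03,0.03]}'; python3 g.py
```

```text
clock: 24.18
eef_pos: [0.5269, -0.0195, 0.0473]
tool_rot: [0.028, 1.0, 0.0, -0.0]
ft_force: [-0.5, 0.6, -0.7]
grip_width: 0.0385
t 24.18 p [ 0.5269 -0.0195  0.0473] yaw -0.056 tilt [-0.0002  0.    ] F [-0.5  0.6 -0.7] T [ 0.    0.05 -0.01] w 0.0385
```

Underside ~43 mm: below the key top with no force. Down to the spacer top (TCP ≈ 38 mm).

```bash
python3 -m crank '{"dr":[[0,0,0],[0,0,0],[0,0,0],[0,0,0],[0,0,0]],"travel":[[0,0,0.002],[0,0,0.004],[0,0,0.006],[0,0,0.008],[0,0,0.0085]],"hand":[0.03,0.03,0.03,0.03,0.03]}'; python3 g.py; python3 -m crank '{"dr":[[0,0,0],[0,0,0]],"travel":[[0,0,0.0008],[0,0,0.0008]],"hand":[0.03,0.03]}'; python3 g.py;python3 -m crank '{"dr":[[0,0,0],[0,0,0]],"travel":[[0,0,0.0008],[0,0,0.0008]],"hand":[0.03,0.03]}'; python3 g.py
```

```text
clock: 24.8
eef_pos: [0.5268, -0.0195, 0.0387]
tool_rot: [0.028, 1.0, -0.0, -0.0]
ft_force: [0.1, -0.1, 0.5]
grip_width: 0.038
t 24.8 p [ 0.5268 -0.0195  0.0387] yaw -0.056 tilt [-0.0004 -0.    ] F [ 0.1 -0.1  0.5] T [0.02 0.03 0.  ] w 0.038
clock: 25.05
eef_pos: [0.527, -0.0195, 0.0381]
tool_rot: [0.028, 1.0, -0.0, 0.0]
ft_force: [-0.3, -0.2, -1.0]
grip_width: 0.0386
t 25.05 p [ 0.527  -0.0195  0.0381] yaw -0.056 tilt [ 0.0001 -0.    ] F [-0.3 -0.2 -1. ] T [-0.01  0.   -0.01] w 0.0386
clock: 25.3
eef_pos: [0.5271, -0.0195, 0.038]
tool_rot: [0.028, 1.0, 0.0, 0.0]
ft_force: [-1.8, -0.1, 5.6]
grip_width: 0.0386
t 25.3 p [ 0.5271 -0.0195  0.038 ] yaw -0.056 tilt [0.0006 0.    ] F [-1.8 -0.1  5.6] T [ 0.    0.4  -0.01] w 0.0386
```

```bash
python3 -m crank '{"dr":[[0,0,0],[0,0,0],[0,0,0],[0,0,0],[0,0,0],[0,0,0],[0,0,0],[0,0,0],[0,0,0],[0,0,0]],"travel":[[0,0,-0.0008],[0,0,-0.0008],[0,0,-0.0008],[0,0,-0.0008],[0,0,-0.006],[0,0,-0.03],[0,0,-0.06],[0,0,-0.09],[0,0,-0.12],[0,0,-0.14]],"hand":[0.045,0.06,0.07,0.0854,0.0854,0.0854,0.0854,0.0854,0.0854,0.0854]}'; python3 -m crank '{"dr":[[0,0,0],[0,0,0],[0,0,0],[0,0,0],[0,0,0],[0,0,0]],"travel":[[0.03,0.01,0],[0.08,0.04,0],[0.12,0.08,0],[0.15,0.12,0],[0.16,0.15,0],[0.16,0.16,0]],"hand":[0.0854,0.0854,0.0854,0.0854,0.0854,0.0854]}'; python3 g.py;  python3 snap.py z1 254 180 245 170
python3 - <<'E'
from workcell import eyes
import cv2
cv2.imwrite("pics/z2.png",eyes.camera("top")["color"][:,:,::-1])
E
```

```text
clock: 26.55
eef_pos: [0.5276, -0.0196, 0.1794]
tool_rot: [0.028, 1.0, -0.0, 0.001]
ft_force: [-0.4, -0.7, 0.6]
grip_width: 0.0854
clock: 27.3
eef_pos: [0.3757, 0.1505, 0.1779]
tool_rot: [0.027, 1.0, 0.0, 0.001]
ft_force: [-0.3, -0.3, -0.1]
grip_width: 0.0856
t 27.3 p [0.3757 0.1505 0.1779] yaw -0.0531 tilt [0.001  0.0003] F [-0.3 -0.3 -0.1] T [ 0.01 -0.05 -0.01] w 0.0856
```

View pics/z1.png

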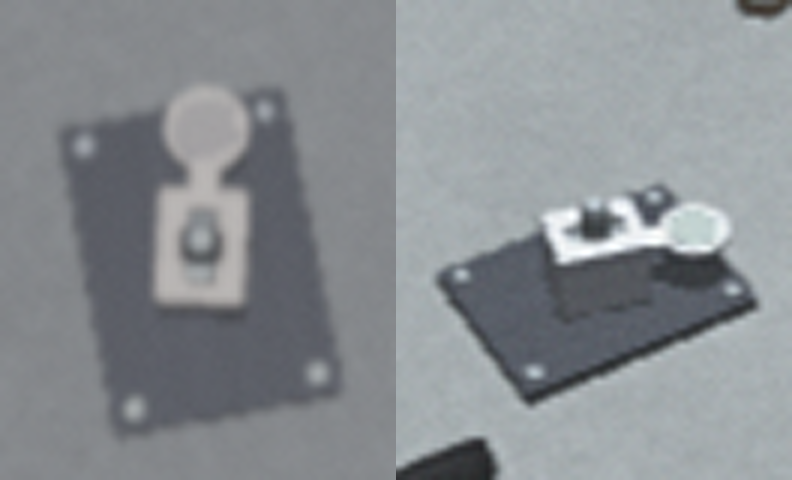

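View pics/z2.png

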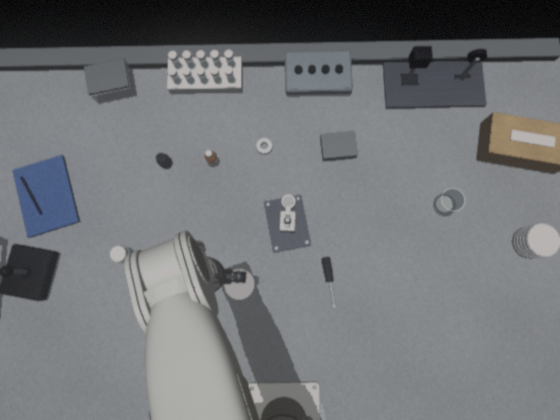

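```bash
python3 -c "
from workcell import job
print(job.job_done())"
```

```text
the job is handed in; nothing more can be done
None
```

I fitted the spacer and then the lens carrier on the post, let go of both, and handed the job in at about 27.5 s.

- **Key angle:** I read the key direction from the pictures as about −0.055 rad in the world frame. Both parts dropped over the key at that angle, so no turning by feel was needed.
- **Spacer:** it came to rest on the plate with the tool at 13.9 mm. That is 10 mm above where it was gripped on the table, which matches the plate thickness.
- **Carrier:** it came to rest on the spacer with the tool at 38.0 mm, 34 mm above its pick-up height. That matches plate plus spacer. The arm points along +x.
- **Forces:** I read no wrist force above about 12 N at the ends of the moves. Forces within a move were not recorded.
- **Final pictures:** the two parts sit flush on the plate with no visible gap, and the gripper is open and well clear. The other items look unmoved, though the robot arm hid part of the jar and the petri dish in the last top picture.
- **Disagreement:** the two cameras differed by 2–5 mm in y throughout. I used the average and corrected by feel, shifting about 0.7–0.8 mm in y once for each part.

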